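Set a tube carriage against backlash and lock it

ROBOT

A 6-joint arm with a two-finger parallel gripper is mounted at the origin on the work surface. World frame = base frame: x ahead of the robot, y to its left, z up, the work surface at z = 0. Lengths are in mm, angles in rad, forces in N, time in s.
With the tool pointing down it reaches from about 425 to 950 mm from the base axis. Payload 14.7 kg.
Tool frame: the origin (TCP) lies on the front face of the gripper's body, between the roots of the fingers; the fingertips stand 73 mm ahead of it and the grasp point (between the pads) lies 54 mm ahead of it (bot.hold_point_z is the distance from the TCP to the grasp point, in mm); y points along the fingers, z is the direction in which the jaws open and shut, and the axes are right-handed (so a half turn about y gives the same grasp; the last joint's range is limited). The gripper opens to 85 mm and grips with 20 to 120 N. Pads are 22 mm wide; open, the fingers measure 114 mm over their backs; the gripper's body (76 mm by 85 mm) begins 54 mm behind the grasp point. The pads swing forward as they close: fully open they stand 13 mm farther back than shut.
Start: joints at [-1.26, 0.48, 1.596, -0, 1.065, -0.047], TCP at [227.655, -608.824, 303.897] pointing down, gripper open.
Joint ranges: [-2.75, 2.75], [-0.82, 2.05], [0.23, 2.67], [-1.56, 4.7], [0.09, 2.69], [-2.92, 2.92]. Speed limits (rad/s): [1.89, 1.89, 2.39, 3.01, 3.01, 3.01].

INTERFACE

Orientations are given as a unit quaternion [x, y, z, w].
In Python, from cell import bot gives the robot as it stands. The module is installed in compiled form; this text tells all that it offers.
- The arm moves only by the tool move_arm, never from a script. Its argument "plan" is a list that holds one entry, the list of rows, each a list of 5 numbers: the shift along the tool's x, y, z in cm, then the turn about the tool's y in degrees, then the closure, from 0 (fully open) to 1 (shut). A call has exactly 5 rows; each row is the pose to reach, as a shift and turn from the pose commanded when the call began, along the tool's axes at that moment; what a row does not reach only later rows make up. A row lasts 1/12 s, in which the tool goes at most 41.7 mm and 7.16 degrees, less where a joint would pass 70% of its speed; a pose out of reach is approached as far as the arm can. A call with a gripper value outside its range is refused whole. The fingers move at their own pace and stop on an object; "force" is the grip in N (left out, the last holds). Time passes only in rows, so rows that repeat a pose let the fingers close, or fill a call up. It gives the time, the measured TCP pose, the force and the opening at its end, in the units of the state.
- bot.sense(): the state, without advancing time (a new reading comes with each control period).
- bot.read_camera(name): name is "side" or "top"; returns a dict with "pixels" (400x640x3 uint8, blue, green, red), "depth" (400x640 float32, mm along the optical axis (not along the pixel's ray), 0 where there is no reading), "intrinsics" (3x3 intrinsics, pixels), "T" (4x4, takes a point from camera to world coordinates). Camera axes: x right, y up, looking along -z (the intrinsics and any distortion apply to the point x, -y, -z); pixel columns grow to the right and rows downward; lengths in mm; the calibration is good to about 2 mm. A picture is of the moment at which its call begins.
- bot.hand_in(): hands the job in, once; it reports no verdict.
The state is a dict: "time_s": time; "joint_pos": joint angles; "qd": joint speeds; "joint_torque": joint torques, N m; "eef_pos": TCP position; "tool_rot": TCP orientation; "wrist_force": force on the tool from outside, world axes, zero at the start; "torque": the same for the moment, N m; "width": finger opening in mm.
Only numpy, scipy, OpenCV 4.12 (cv2) and the standard library are available. Lean on these libraries where they do the work, as an engineer would, in place of code of your own. Each camera call takes 0.05 s, during which the arm holds its last target. There are 200 camera calls.

TASK

The tube carriage stands past the red mark and its crank drive has slack: wind it back (crank anticlockwise) until its black pointer is well short of the red mark, about 10 mm or more on the side of the black end block, then wind it forward (clockwise) onto the red mark without running past it, so that the slack stays taken up in the forward direction. Then throw the red-balled lock lever over from the white notch fully into the green notch, let go of everything, and leave the spare rack, bottle and waste box undisturbed.

Things in the scene. Friction and masses are not known exactly. Their poses are not given: they have to be found in the camera images.
- machine: Fixed drive unit: aluminium deck plate (300 x 360 x 12 mm) with a grey console (170 mm wide in y, x from -55 to 70 mm, up to 126 mm high) that has the crank on its sloping face, a carriage rail beyond it and the lock lever at its left. Origin on the table under the crank centre; x away from the robot, y to the left seen from the robot, z up. Place and yaw vary.
- hood_edge (a point): Middle of the yellow front edge of the clear splash hood that hangs over the crank on two posts; axes as the machine's. Hood: 190 mm wide in y, 248 to 262 mm above the table, from x = 38 mm (this edge) to 84 mm in the machine's frame. It blocks an upright gripper over the upper half of the crank's circle: tilt and come in along the crank axis.
- panel: Sloping dial face 140 x 170 mm (white dial disc, aluminium plate) that faces the robot, raised 26 degrees from level. Origin on the face at the crank centre, 95 mm above the table; z = the crank axis, out of the face towards the robot and up (26 degrees from vertical), x up the slope, y level to the left. A green arc painted on the face marks clockwise.
- knob_mid (a point): Point on the axis of the crank's black round knob, 54 mm out from the dial face. The knob: 22 mm diameter, parallel to the crank axis, 26 to 72 mm out from the face, centred 45 mm from the crank axis; it spins freely on its pin, so the hand may keep its orientation as it goes round. The crank arm under it is 16 to 23 mm out from the face. Winding takes about 3.5 N.
- drive (a joint): Angle (rad) of the dark steel drive disc under the crank, growing clockwise seen looking at the dial; stops at -4.7 and 4.7. The carriage follows it: 12.7 mm per rad (80 mm per turn), clockwise moves the carriage forward (machine +y). Stays where it is left.
- crank (a joint): Slack of the crank on the drive disc (rad), 0 to 0.5, growing clockwise. At 0.5 it pushes the drive clockwise (forward), at 0 anticlockwise; in between (22 mm of knob travel) the drive stays still. Light friction keeps it where it is left. With drive = 0 and crank = 0 the knob stands straight up the slope (panel +x); else it stands drive + crank clockwise from there.
- carriage (a joint): Carriage position (m) along the rail, growing forward (machine +y); follows the drive at 12.7 mm per rad. The aluminium carriage (70 x 130 mm) carries 12 blue tubes and is moved only by the crank.
- pointer (a point): Tip of the thin black pointer on the far side of the carriage, over the white scale (10 mm divisions); axes as the machine's, moves along machine y. The black end block of the rail is at the short (-y) end.
- red_mark (a point): Tip of the red rider clipped to the white scale: the place to set. Axes as the machine's; on the mark when pointer and red mark have the same machine y (they are about 0 to 5 mm apart across the rail).
- lever (a joint): Lock lever angle (rad): 0 = leaning 0.5 rad towards the robot (machine -x) in the white notch, 1.0 = leaning 0.5 rad away (+x) in the green notch, a stop at each end. It is top-heavy: past the middle it falls over to that side by itself. Needs about 1 N at the ball.
- lever_ball (a point): Centre of the lever's red ball, 30 mm diameter, 88 mm from the pivot on a 12 mm rod; the rest of the lever below it down to 81 mm above the table is free on all sides. The ball moves in the machine's x-z plane.
- lever_pivot (a point): Lever pivot, 45 mm above the table, at x = -70 mm, y = 215 mm in the machine's frame; axes as the machine's; its axis is the machine's y.
- spare_rack: Loose aluminium rack with 12 clear tubes, 60 x 130 mm, 71 mm high; origin at the centre of its underside. Leave alone.
- reagent: Loose white bottle with a blue cap, 60 mm diameter, 130 mm high; origin at the centre of its underside. Leave alone.
- waste_box: Loose white open box 60 x 150 x 70 mm; origin at the centre of its underside. Leave alone.

How it is judged (in metres and radians):
On the way, in this order (a step that is already met when the one before it is completed fails the run):
1. the carriage is wound back at least 8 mm short of the red mark (y of pointer in the frame of red_mark below -0.008 m), for 0.1 s.
2. the carriage is brought forward onto the red mark, within 3 mm, with the slack taken up forwards (crank above 0.3) (y of pointer in the frame of red_mark between -0.003 and 0.003 m and value of joint crank above 0.3 rad), for 0.3 s.
3. the lock lever is in the green notch (value of joint lever above 0.92 rad), for 0.2 s.
At the end, for the whole second after the job is handed in: The pointer is within 3 mm of the red mark along the rail and at rest, the crank slack is still taken up forwards (crank above 0.3 of 0.5 rad), and the lock lever is home in the green notch (above 0.92 of 1.0 rad) (all of step 2 and value of joint lever above 0.92 rad and velocity of joint drive between -0.05 and 0.05 rad/s); the robot touches nothing.
It fails at once if the carriage is driven forward past the red mark (moving forward when 5 to 13 mm past it) (y of pointer in the frame of red_mark between 0.005 and 0.013 m and velocity of joint drive above 0.3 rad/s).
It fails at once if the spare rack is moved more than 30 mm or tipped (distance of spare_rack from where it was at the start of the episode above 0.03 m or angle between spare_rack's own z axis and vertical above 0.4 rad).
It fails at once if the reagent is moved more than 30 mm or tipped (distance of reagent from where it was at the start of the episode above 0.03 m or angle between reagent's own z axis and vertical above 0.4 rad).
It fails at once if the waste box is moved more than 30 mm or tipped (distance of waste_box from where it was at the start of the episode above 0.03 m or angle between waste_box's own z axis and vertical above 0.4 rad).
It also fails if it takes over 61 s, if anything falls off the work surface, if the arm or the gripper's body presses on something with over 40 N, if the wrist force passes 120 N, or if a joint passes its speed limit or range.

## Working session

There is one attempt and no reset: what is moved stays moved. The work goes in short steps, Python scripts to look and compute and a tool call to move; the robot and the scene stay as the last step left them, time stands still between calls to the robot, and variables do not carry over. Pictures are saved under pics/ and viewed, on a budget of 10 in all, crops included, one or two more only if the job needs it, and the job is handed in when it is done.

Besides the shell and the picture viewer there is one more tool, called as name(argument=value, ...), one argument or row to a line, values as JSON. move_arm: Moves the arm, as the interface text tells. Its arguments: {"type":"object","properties":{"plan":{"type":"array"},"force":{"type":"number"}},"required":["plan"]}

```bash
mkdir -p pics; ls; python3 - <<'E'
from cell import bot
import cv2,numpy as np
np.set_printoptions(precision=3,suppress=True)
s=bot.sense();print(s, bot.hold_point_z)
for n in("side","top"):
    c=bot.read_camera(n);cv2.imwrite(f"pics/{n}0.png",c["pixels"]);np.savez(f"{n}0.npz",**{k:c[k] for k in c});print(n,c["intrinsics"],c["T"],list(c))
E
```

```text
pics
{'time_s': 0.0, 'joint_pos': array([-1.26 ,  0.481,  1.597, -0.   ,  1.065, -0.047]), 'qd': array([-0.001, -0.001,  0.001,  0.001,  0.002, -0.001]), 'joint_torque': array([  0.   , -95.064, -43.018,  -0.   ,   0.012,   0.   ]), 'eef_pos': array([ 227.52 , -608.516,  303.266]), 'tool_rot': array([-0.126,  0.696, -0.695,  0.126]), 'wrist_force': array([-0.59 , -0.643, -0.131]), 'torque': array([-0.011,  0.016,  0.015]), 'width': 85.23326539526408} 53.900000000000006
side [[366.459   0.    315.492]
 [  0.    366.459 199.765]
 [  0.      0.      1.   ]] [[ -0.918   0.227  -0.324 327.554]
 [ -0.396  -0.512   0.762 697.938]
 [  0.007   0.828   0.561 647.139]
 [  0.      0.      0.      1.   ]] ['pixels', 'depth', 'intrinsics', 'T']
top [[392.847   0.    315.043]
 [  0.    392.847 203.315]
 [  0.      0.      1.   ]] [[  -0.025    0.99    -0.136  467.359]
 [  -1.      -0.027   -0.011   18.768]
 [  -0.014    0.135    0.991 1252.552]
 [   0.       0.       0.       1.   ]] ['pixels', 'depth', 'intrinsics', 'T']
```

View pics/top0.png

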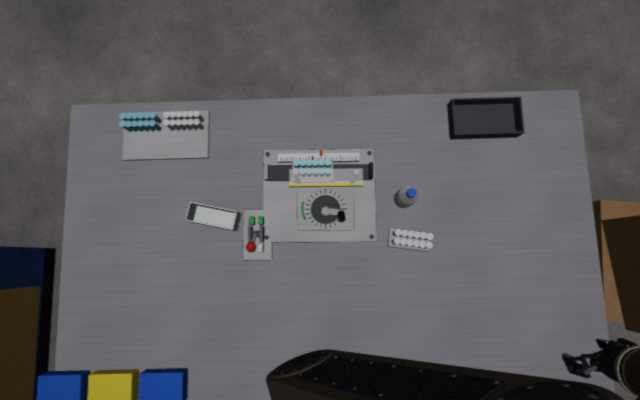

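View pics/side0.png

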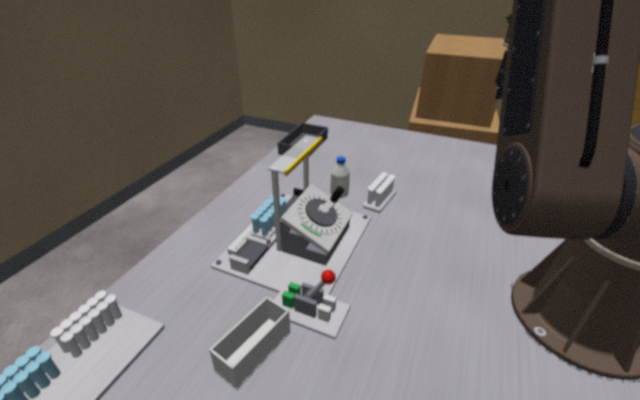

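The top view shows the knob at about (341,215), dial centre (325,210), red rider (321,152), lever ball (251,247) and yellow hood edge (290..362,184). The side view shows the ball at (328,276) and the knob at (337,193). Next I'll measure these.

```bash
cat > h.py <<'E'
import cv2,numpy as np
np.set_printoptions(precision=2,suppress=True)
def grab(n):
    from cell import bot
    return bot.read_camera(n)
def load(n): return dict(np.load(n))
def ray(c,u,v):
    K=c["intrinsics"];d=np.array([(u-K[0,2])/K[0,0],-(v-K[1,2])/K[1,1],-1.]);T=c["T"]
    return T[:3,3],T[:3,:3]@d
def plane(c,u,v,z):
    o,d=ray(c,u,v);return o+d*(z-o[2])/d[2]
def tri(c1,p1,c2,p2):
    (a,d),(b,e)=ray(c1,*p1),ray(c2,*p2)
    s=np.linalg.lstsq(np.c_[d,-e],b-a,rcond=None)[0]
    p,q=a+s[0]*d,b+s[1]*e
    return (p+q)/2,np.linalg.norm(p-q)
def pix(c,P):
    T=c["T"];K=c["intrinsics"];q=T[:3,:3].T@(np.asarray(P)-T[:3,3])
    return np.array([K[0,0]*q[0]/-q[2]+K[0,2],K[1,1]*-q[1]/-q[2]+K[1,2]])
def mask(c,kind,roi):
    x0,y0,x1,y1=roi;b,g,r=[c["pixels"][...,i].astype(int) for i in range(3)]
    m={"red":(r>90)&(r>2*g)&(r>2*b),"yel":(r>100)&(g>90)&(b<.5*g),"blk":(r+g+b<75)}[kind]
    o=np.zeros(m.shape,np.uint8);o[y0:y1,x0:x1]=m[y0:y1,x0:x1];return o
def blobs(m,amin=2):
    n,l,s,ce=cv2.connectedComponentsWithStats(m,connectivity=8)
    return [(ce[i],s[i]) for i in range(1,n) if s[i,4]>=amin]
E
python3 - <<'E'
from h import *
t=load("top0.npz");s=load("side0.npz")
for n,c,rois in(("top",t,{"red":(235,140,370,260),"yel":(280,175,375,195),"blk":(325,200,355,230)}),("side",s,{"red":(240,180,345,300),"yel":(270,130,330,180),"blk":(320,180,352,215)})):
    for k,r in rois.items():
        m=mask(c,k,r)
        for ce,st in blobs(m,3):print(n,k,ce,st)
        if k=="yel":
            ys,xs=np.nonzero(m);print(cv2.fitLine(np.c_[xs,ys].astype(np.float32),2,0,.01,.01).ravel())
a=cv2.resize(t["pixels"][140:265,235:385],None,fx=5,fy=5,interpolation=cv2.INTER_CUBIC)
cv2.imwrite("pics/t1.png",a[:600])
E
```

```text
top red [320.5 152. ] [320 150   2   5  10]
top red [250.6  246.17] [247 242   9   9  65]
top yel [325.35 184.56] [290 184  73   3 147]
[  1.    -0.   325.35 184.56]
top blk [340.82 215.89] [338 212   6   9  44]
side red [327.73 276.21] [322 270  13  13 135]
side yel [303.88 154.01] [286 136  36  37 137]
[  0.72  -0.69 303.88 154.01]
side blk [336.38 194.57] [332 189  10  12  60]
```

View pics/t1.png

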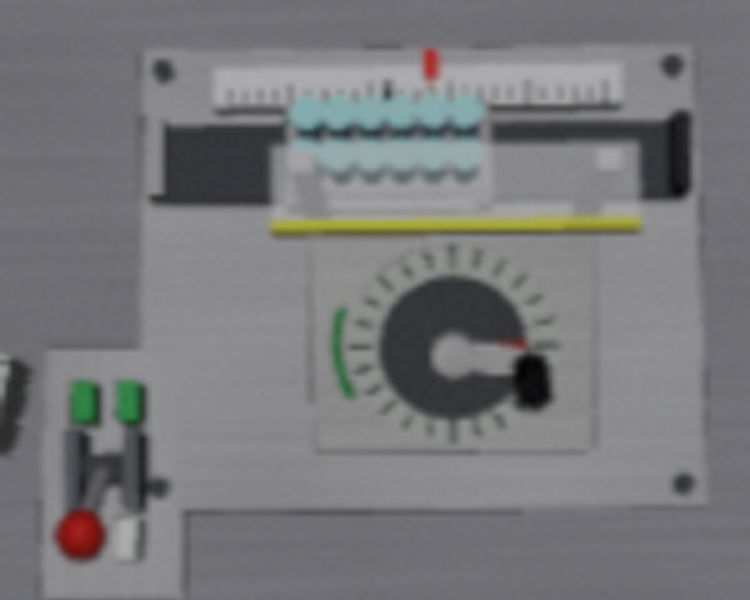

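The crop (5x, offset (235,140)) shows the pointer at crop (388,88), or px (312.6,157.6). It is left of the red rider (430,65), px (321,153), so the carriage is forward of the mark. The knob stands to the right of and slightly below the dial centre, and the black end block is on the right. The moves allow no tilt. I'll keep the gripper upright and open with the jaws along machine x, and push the knob with the far finger so the body stays in front of the hood.

```bash
cat >> h.py <<'E'
from scipy.spatial.transform import Rotation as R
def frame(yaw,o):  # machine frame
    T=np.eye(4);T[:3,:3]=R.from_euler("z",yaw).as_matrix();T[:2,3]=o;return T
E
python3 - <<'E'
from h import *
t=load("top0.npz");s=load("side0.npz")
ball,e=tri(t,(250.6,246.2),s,(327.7,276.2));print("ball",ball,e)
knob,e=tri(t,(340.8,215.9),s,(336.4,194.6));print("knob",knob,e)
hood,e=tri(t,(326.,184.6),s,(303.9,154.0));print("hood",hood,e)
h=(plane(t,290,184.8,260)+plane(t,362.5,184.5,260))/2;print("hood mid z260",h, plane(t,290,184.8,260)-plane(t,362.5,184.5,260))
v=(h-ball)[:2];yaw=np.arctan2(v[1],v[0])-np.arctan2(-215,38+112.2);print("yaw",yaw,"len",np.hypot(*v),np.hypot(215,150))
from numpy import cos,sin
c=R.from_euler("z",yaw).as_matrix()[:2,:2]
o=((h[:2]-c@[38,0])+(ball[:2]-c@[-112.2,215]))/2;print("o",o)
T=frame(yaw,o);inv=np.linalg.inv(T);M=lambda p:(inv@np.r_[p,1])[:3]
print("ball,knob,hood in M",M(ball),M(knob),M(h))
for z in(40,50,60):print(z,"mark",M(plane(t,320.7,152,z)),"ptr",M(plane(t,312.6,157.6,z)))
k=M(knob);Rp=np.array([[cos(.4538),0,sin(.4538)],[0,1,0],[-sin(.4538),0,cos(.4538)]])
print("panel coords",Rp@(k-[0,0,95]))
from cell import bot
q=bot.sense();A=R.from_quat(q["tool_rot"]).as_matrix();print("tool axes world(cols)\n",A)
# dial/deck check: deck corner screws
for u,v in((267.5,154),(369.5,153),(371.8,236.8),(266.5,237.5)):print("screw",M(plane(t,u,v,12)))
E
```

```text
ball [503.38 219.17 122.19] 0.846159666297073
knob [583.13 -41.32 135.26] 2.098383080885704
hood [653.13   0.71 255.22] 2.6881855104440935
hood mid z260 [650.82  -0.17 260.  ] [  4.33 185.92   0.  ]
yaw -0.017971106272741677 len 264.29370808505786 262.15453457836657
o [612.26   1.35]
ball,knob,hood in M [-112.78  215.83  122.19] [-28.36 -43.19 135.26] [ 38.58  -0.83 260.  ]
40 mark [184.67  12.02  40.  ] ptr [166.72  37.83  40.  ]
50 mark [181.95  12.05  50.  ] ptr [164.15  37.64  50.  ]
60 mark [179.23  12.07  60.  ] ptr [161.58  37.45  60.  ]
panel coords [ -7.84 -43.19  48.62]
tool axes world(cols)
 [[-0.94 -0.    0.35]
 [-0.35  0.   -0.94]
 [-0.   -1.   -0.  ]]
screw [187.47 184.83  12.  ]
screw [ 187.26 -145.98   12.  ]
screw [ -83.44 -146.27   12.  ]
screw [-83.12 185.41  12.  ]
```

move_arm(
  plan=[
    [[-45.4, 0, -43.5, -69, 0], [-45.4, 0, -43.5, -69, 0], [-45.4, 0, -43.5, -69, 0], [-45.4, 0, -43.5, -69, 0], [-45.4, 0, -43.5, -69, 0]],
  ],
)

```text
time_s: 0.52
eef_pos: [318.3, -419.2, 303.6]
tool_rot: [-0.335, 0.623, -0.622, 0.335]
wrist_force: [1.7, -0.1, 1.0]
width: 85.7
```

```bash
cat >> h.py <<'E'
YAW,O=-0.018,(612.3,1.3); TM=frame(YAW,O); ZF=50.  # finger centre offset along tool z
def state():
    from cell import bot
    s=bot.sense();A=R.from_quat(s["tool_rot"]).as_matrix()
    p=(np.linalg.inv(TM)@np.r_[s["eef_pos"],1])[:3]
    ang=np.degrees(np.arctan2(A[1,2],A[0,2])-YAW)
    print("t %.2f tcp(M)"%s["time_s"],p,"toolz ang(M) %.1f"%ang,"F",s["wrist_force"],"w %.1f"%s["width"],"world",s["eef_pos"])
    return p,A,ang
def rows(targets):  # machine-frame TCP targets -> tool-axis cm shifts, turn to bring tool z onto machine x
    p,A,ang=state()
    for q in targets: print(np.round(A.T@TM[:3,:3]@(np.asarray(q,float)-p)/10,2),"turn %.0f"%ang)
def knob(th,out): # machine coords, th deg clockwise from up-slope
    th=np.radians(th);a=np.radians(26);x=45*np.cos(th)
    return np.array([x*np.cos(a)-out*np.sin(a),-45*np.sin(th),95+x*np.sin(a)+out*np.cos(a)])
def tcp(th,sgn,gap=0,dz=0): # push knob: sgn -1 anticlockwise, +1 clockwise; finger box 14.5 x 22
    t=np.radians(th);d=-sgn*np.array([-np.sin(t),-np.cos(t)])  # away from push direction
    s=min((7.25)/max(abs(d[0]),1e-6),11/max(abs(d[1]),1e-6)) # not used for support
    sup=7.25*abs(d[0])+11*abs(d[1])+11+gap
    k=knob(th,62);return np.array([k[0]+d[0]*sup-ZF,k[1]+d[1]*sup,203+20*np.cos(t)+dz])
E
python3 -c "
from h import *
rows([tcp(100,-1,15,80)])"
```

```text
t 0.52 tcp(M) [-286.42 -425.74  303.61] toolz ang(M) -32.3 F [ 1.66 -0.11  1.02] w 85.7 world [ 318.26 -419.21  303.61]
[-41.71   2.42  -6.56] turn -32
```

move_arm(
  plan=[
    [[-41.7, 2.4, -6.6, -32, 0], [-41.7, 2.4, -6.6, -32, 0], [-41.7, 2.4, -6.6, -32, 0], [-41.7, 2.4, -6.6, -32, 0], [-41.7, 2.4, -6.6, -32, 0]],
  ],
)

```text
time_s: 0.93
eef_pos: [405.2, -230.2, 291.9]
tool_rot: [-0.494, 0.506, -0.506, 0.494]
wrist_force: [0.7, -0.4, 0.0]
width: 85.7
```

```bash
python3 -c "
from h import *
rows([tcp(100,-1,15,80)])"
```

```text
t 0.93 tcp(M) [-202.91 -235.22  291.95] toolz ang(M) -0.2 F [ 0.67 -0.39  0.02] w 85.7 world [ 405.19 -230.23  291.95]
[-19.74   1.24   8.33] turn -0
```

move_arm(
  plan=[
    [[-19.7, 1.2, 8.3, 0, 0], [-19.7, 1.2, 8.3, 0, 0], [-19.7, 1.2, 8.3, 0, 0], [-19.7, 1.2, 8.3, 0, 0], [-19.7, 1.2, 8.3, 0, 0]],
  ],
)

```text
time_s: 1.35
eef_pos: [491.7, -40.8, 280.3]
tool_rot: [-0.493, 0.507, -0.507, 0.493]
wrist_force: [0.9, -0.8, -0.7]
width: 85.4
```

```bash
python3 - <<'E'
from h import *
rows([tcp(100,-1,15,80),tcp(100,-1,15,0)])
t=grab("top");s=grab("side")
a=cv2.resize(t["pixels"][140:260,240:390],None,fx=4,fy=4);b=cv2.resize(s["pixels"][120:330,210:400],None,fx=2.2,fy=2.2)
o=np.zeros((480,600+b.shape[1],3),np.uint8);o[:480,:600]=a;o[:b.shape[0],600:]=b
o=cv2.resize(o,None,fx=.78,fy=.78);cv2.imwrite("pics/m1.png",o);print(o.shape)
E
```

```text
t 1.35 tcp(M) [-119.87  -44.3   280.26] toolz ang(M) -0.7 F [ 0.93 -0.84 -0.69] w 85.4 world [491.65 -40.83 280.26]
[-0.61  0.07  0.11] turn -1
[-0.61  8.07  0.11] turn -1
(374, 794, 3)
```

View pics/m1.png

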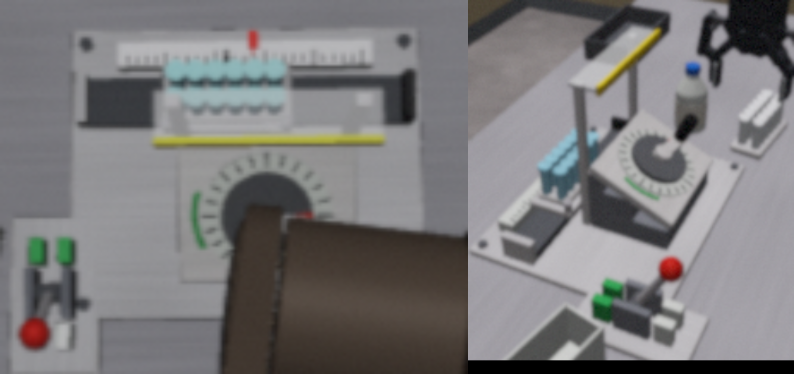

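move_arm(
  plan=[
    [[-0.6, 2.5, 0.1, -1, 0], [-0.6, 5, 0.1, -1, 0], [-0.6, 7, 0.1, -1, 0], [-0.6, 8.1, 0.1, -1, 0], [-0.6, 8.1, 0.1, -1, 0]],
  ],
)

```text
time_s: 1.87
eef_pos: [491.0, -37.1, 197.2]
tool_rot: [-0.498, 0.504, -0.502, 0.496]
wrist_force: [-1.7, -0.5, -0.6]
width: 85.6
```

```bash
python3 - <<'E'
from h import *
rows([tcp(th,-1) for th in range(100,-125,-10)])
s=grab("side")
o=cv2.resize(s["pixels"][90:240,240:440],None,fx=4,fy=4);cv2.imwrite("pics/m2.png",o)
E
```

```text
t 1.87 tcp(M) [-120.54  -40.54  197.17] toolz ang(M) 0.3 F [-1.68 -0.46 -0.63] w 85.6 world [491.05 -37.06 197.17]
[ 0.04 -0.24  1.66] turn 0
[ 0.46 -0.59  2.51] turn 0
[ 0.74 -0.94  3.06] turn 0
[ 0.93 -1.28  3.68] turn 0
[ 1.01 -1.6   4.37] turn 0
[ 0.94 -1.89  5.11] turn 0
[ 0.72 -2.14  5.87] turn 0
[ 0.33 -2.34  6.62] turn 0
[-0.23 -2.49  7.31] turn 0
[-0.95 -2.59  7.91] turn 0
[-1.81 -2.62  8.38] turn 0
[-2.51 -2.59  8.72] turn 0
[-3.3  -2.5   8.96] turn 0
[-4.16 -2.35  9.06] turn 0
[-5.05 -2.15  9.  ] turn 0
[-5.93 -1.9   8.77] turn 0
[-6.76 -1.61  8.36] turn 0
[-7.5  -1.3   7.79] turn 0
[-8.1  -0.96  7.06] turn 0
[-8.52 -0.6   6.21] turn 0
[-8.8  -0.26  5.66] turn 0
[-8.99  0.08  5.03] turn 0
[-9.06  0.4   4.34] turn 0
```

View pics/m2.png

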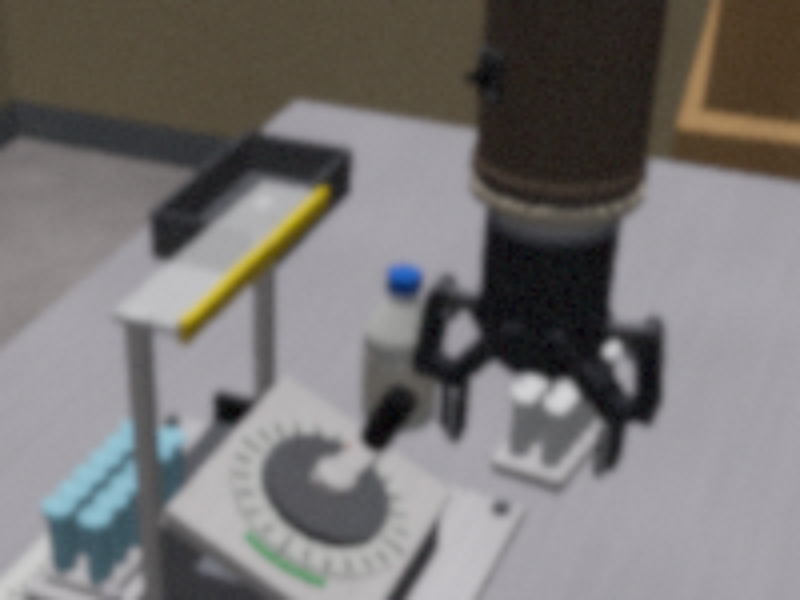

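The side crop shows the far finger tip at (455,440), clear in front of the knob (390,415). The knuckle bulges outward at (430,320), so I'll keep the TCP a little lower and nearer the robot than planned under the hood. Now pushing.

move_arm(
  plan=[
    [[0.1, -0.1, 1.2, 0, 0], [0.5, -0.4, 2.2, 0, 0], [0.7, -0.7, 3.0, 0, 0], [0.9, -1.0, 3.7, 0, 0], [1.0, -1.2, 4.4, 0, 0]],
  ],
)

```text
time_s: 2.33
eef_pos: [536.8, -48.2, 212.5]
tool_rot: [0.497, -0.503, 0.503, -0.497]
wrist_force: [-5.4, -3.1, 2.1]
width: 85.3
```

```bash
python3 - <<'E'
from h import *
state()
s=grab("side");t=grab("top")
for c,roi in((s,(300,150,352,215)),):
    for ce,st in blobs(mask(c,"blk",roi),15):print(ce,st)
for th in range(100,-20,-20):print(th,pix(s,(TM@np.r_[knob(th,54),1])[:3]))
a=cv2.resize(s["pixels"][120:240,260:380],None,fx=4,fy=4);b=cv2.resize(t["pixels"][140:200,285:345],None,fx=5,fy=5)
o=np.zeros((480,780,3),np.uint8);o[:,:480]=a;o[:300,480:]=b;cv2.imwrite("pics/m3.png",o)
E
```

```text
t 2.33 tcp(M) [-74.58 -50.81 212.51] toolz ang(M) 0.3 F [-5.35 -3.14  2.12] w 85.3 world [536.81 -48.16 212.51]
[342.8  160.94] [329 150  23  24 161]
[327.13 189.65] [323 184  10  12  55]
100 [337.9  193.04]
80 [332.86 189.51]
60 [327.32 187.21]
40 [321.88 186.4 ]
20 [317.14 187.22]
0 [313.68 189.6 ]
```

View pics/m3.png

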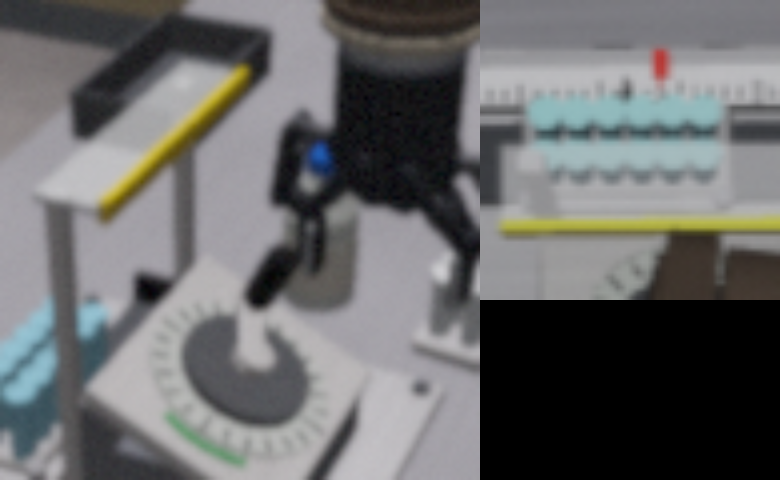

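The knob followed the finger to about θ=60° (side px (327,190)). The pointer moved from px 312.6 to 314.4, towards the red mark. Continuing round.

```bash
cat >> h.py <<'E'
def tcp2(th): # anticlockwise push, lagging contact under the hood
    tp=th if th>0 else np.interp(th,[-100,-40,0],[-95,-15,0])
    t=np.radians(tp);d=-np.array([np.sin(t),np.cos(t)])
    sup=7.25*abs(d[0])+11*abs(d[1])+11
    k=knob(th,62);return np.array([k[0]+d[0]*sup-ZF,k[1]+d[1]*sup,197+18*np.cos(np.radians(th))])
E
python3 -c "
from h import *
L=[tcp2(th) for th in range(50,-125,-10)]
for th,l in zip(range(50,-125,-10),L):print(th,l)
rows(L)"
```

```text
50 [-69.28 -49.66 208.57]
40 [-61.68 -47.38 210.79]
30 [-54.23 -43.42 212.59]
20 [-47.32 -37.77 213.91]
10 [-41.36 -30.56 214.73]
0 [-36.73 -22.   215.  ]
-10 [-35.88 -14.59 214.73]
-20 [-36.19  -7.27 213.91]
-30 [-37.63  -0.26 212.59]
-40 [-40.11   6.22 210.79]
-50 [-39.73  13.24 208.57]
-60 [-40.98  21.01 206.  ]
-70 [-44.3   28.95 203.16]
-80 [-49.9   36.27 200.13]
-90 [-57.62  42.14 197.  ]
-100 [-65.09  45.99 193.87]
-110 [-71.9   43.96 190.84]
-120 [-78.29  40.64 188.  ]
t 2.43 tcp(M) [-73.58 -50.86 212.6 ] toolz ang(M) 0.3 F [-2.65 -2.19  1.9 ] w 85.5 world [537.82 -48.23 212.6 ]
[-0.12  0.4   0.43] turn 0
[-0.34  0.18  1.19] turn 0
[-0.73  0.    1.94] turn 0
[-1.29 -0.13  2.63] turn 0
[-2.01 -0.21  3.23] turn 0
[-2.87 -0.23  3.7 ] turn 0
[-3.61 -0.21  3.79] turn 0
[-4.34 -0.13  3.76] turn 0
[-5.04  0.01  3.62] turn 0
[-5.69  0.19  3.38] turn 0
[-6.39  0.41  3.42] turn 0
[-7.17  0.66  3.3 ] turn 0
[-7.97  0.95  2.97] turn 0
[-8.7   1.25  2.41] turn 0
[-9.29  1.56  1.64] turn 0
[-9.68  1.87  0.9 ] turn 0
[-9.48  2.17  0.22] turn 0
[-9.15  2.45 -0.43] turn 0
```

move_arm(
  plan=[
    [[-0.1, 0.2, 0.5, 0, 0], [-0.3, 0.1, 1.2, 0, 0], [-0.7, 0, 1.9, 0, 0], [-1.3, -0.1, 2.6, 0, 0], [-2.0, -0.2, 3.2, 0, 0]],
  ],
)

```text
time_s: 2.85
eef_pos: [568.8, -28.3, 213.9]
tool_rot: [0.497, -0.503, 0.503, -0.497]
wrist_force: [-2.8, -4.7, 3.0]
width: 85.2
```

move_arm(
  plan=[
    [[-0.9, 0, 0.4, 0, 0], [-1.6, 0, 0.5, 0, 0], [-2.3, 0, 0.5, 0, 0], [-3.0, 0.2, 0.4, 0, 0], [-3.7, 0.4, 0.2, 0, 0]],
  ],
)

```text
time_s: 3.27
eef_pos: [570.9, 9.5, 209.4]
tool_rot: [0.497, -0.503, 0.503, -0.497]
wrist_force: [-1.3, -5.6, 4.3]
width: 85.2
```

```bash
python3 - <<'E'
from h import *
rows([tcp2(th) for th in range(-50,-125,-10)])
s=grab("side");t=grab("top")
for ce,st in blobs(mask(s,"blk",(290,170,340,225)),15):print(ce,st)
for th in range(20,-121,-20):print(th,pix(s,(TM@np.r_[knob(th,54),1])[:3]))
a=cv2.resize(s["pixels"][120:240,260:380],None,fx=4,fy=4);b=cv2.resize(t["pixels"][140:200,285:345],None,fx=5,fy=5)
o=np.zeros((480,780,3),np.uint8);o[:,:480]=a;o[:300,480:]=b;cv2.imwrite("pics/m4.png",o)
E
```

```text
t 3.27 tcp(M) [-41.56   7.41 209.44] toolz ang(M) 0.3 F [-1.3  -5.59  4.33] w 85.2 world [570.88   9.46 209.44]
[-0.58  0.09  0.19] turn 0
[-1.36  0.34  0.07] turn 0
[-2.16  0.63 -0.26] turn 0
[-2.89  0.93 -0.82] turn 0
[-3.48  1.24 -1.59] turn 0
[-3.87  1.56 -2.33] turn 0
[-3.67  1.86 -3.01] turn 0
[-3.34  2.14 -3.65] turn 0
[308.35 174.24] [306 170   6  10  34]
[329.88 175.53] [313 170  27  14 144]
[297.3  192.25] [295 191   6   4  20]
[311.1 199.6] [306 194  11  12  62]
20 [317.14 187.22]
0 [313.68 189.6 ]
-20 [311.95 193.34]
-40 [312.23 198.01]
-60 [314.57 203.05]
-80 [318.71 207.81]
-100 [324.12 211.64]
-120 [330.09 214.02]
```

View pics/m4.png

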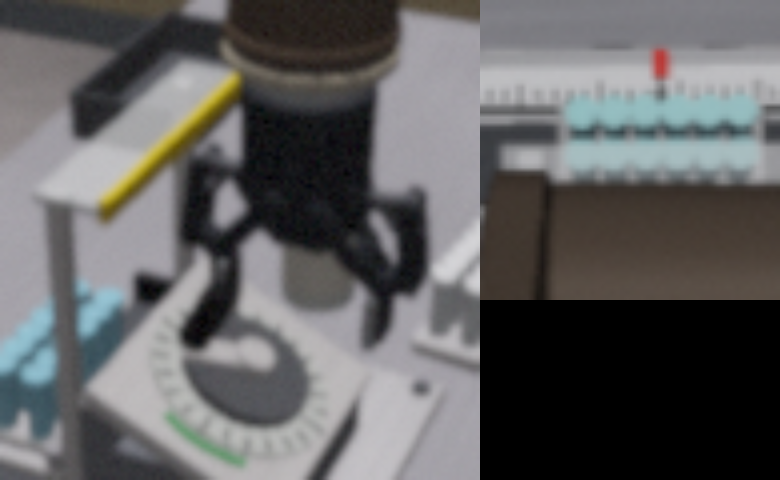

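The knob is at about θ=-38° and the pointer (crop x=660) is level with the red rider (x=660), with the slack at the back end. So the final forward knob angle will be about -10°. Winding on back to about -100°.

move_arm(
  plan=[
    [[-0.6, 0.1, 0.2, 0, 0], [-1.4, 0.3, 0.1, 0, 0], [-2.2, 0.6, -0.3, 0, 0], [-2.9, 0.9, -0.8, 0, 0], [-3.5, 1.2, -1.6, 0, 0]],
  ],
)

```text
time_s: 3.78
eef_pos: [556.0, 45.0, 197.4]
tool_rot: [0.496, -0.503, 0.503, -0.497]
wrist_force: [5.2, -0.7, -0.4]
width: 85.0
```

move_arm(
  plan=[
    [[-0.2, 0.2, -0.4, 0, 0], [-0.4, 0.3, -0.8, 0, 0], [-0.4, 0.3, -1.2, 0, 0], [-0.4, 0.3, -1.2, 0, 0], [-0.4, 0.3, -1.2, 0, 0]],
  ],
)

```text
time_s: 4.2
eef_pos: [543.1, 48.3, 194.4]
tool_rot: [-0.497, 0.503, -0.503, 0.497]
wrist_force: [0.6, -0.1, 0.0]
width: 85.7
```

```bash
python3 - <<'E'
from h import *
rows([])
s=grab("side");t=grab("top")
M=lambda p:(np.linalg.inv(TM)@np.r_[p,1])[:3]
for z in(30,50):print("mark",M(plane(t,320.7,152,z)),"ptr at last",M(plane(t,321.,158.4,z)))
for ce,st in blobs(mask(s,"blk",(290,170,345,225)),15):print(ce,st)
a=cv2.resize(s["pixels"][120:240,260:380],None,fx=4,fy=4);b=cv2.resize(t["pixels"][140:200,285:345],None,fx=5,fy=5)
o=np.zeros((480,780,3),np.uint8);o[:,:480]=a;o[:300,480:]=b;cv2.imwrite("pics/m5.png",o)
E
```

```text
t 4.20 tcp(M) [-70.06  45.73 194.4 ] toolz ang(M) 0.3 F [ 0.56 -0.1   0.03] w 85.7 world [543.07  48.28 194.4 ]
mark [187.35  12.06  30.  ] ptr at last [166.36  11.29  30.  ]
mark [181.91  12.11  50.  ] ptr at last [161.26  11.35  50.  ]
[335.66 181.54] [324 170  21  28 352]
[313.28 186.12] [311 178   6  18  43]
[321.38 196.03] [316 192  11   8  29]
[326.08 215.55] [322 209  11  14  85]
```

View pics/m5.png

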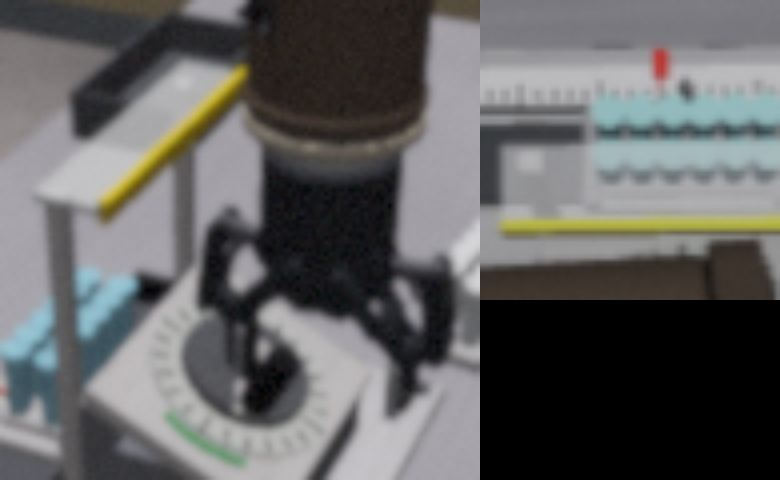

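Pointer at crop x=687 against the mark at 660, so it is about 15.5 mm short on the end-block side and step 1 is met. The finger now goes over to the other side of the knob.

move_arm(
  plan=[
    [[0, -3, 0.2, 0, 0], [0, -5.5, 0.2, 0, 0], [0.2, -5.5, -2.5, 0, 0], [0.3, -5.5, -5.0, 0, 0], [0.3, -3.5, -5.4, 0, 0]],
  ],
)

```text
time_s: 4.72
eef_pos: [487.3, 45.9, 231.7]
tool_rot: [0.497, -0.503, 0.503, -0.497]
wrist_force: [2.2, 0.2, 0.7]
width: 85.7
```

move_arm(
  plan=[
    [[0, 2.0, 0, 0, 0], [0, 3.5, 0, 0, 0], [0, 3.5, 0, 0, 0], [0, 3.5, 0, 0, 0], [0, 3.5, 0, 0, 0]],
  ],
)

```text
time_s: 5.13
eef_pos: [489.9, 46.0, 195.0]
tool_rot: [0.497, -0.503, 0.503, -0.497]
wrist_force: [-0.7, -0.1, 0.6]
width: 85.4
```

```bash
python3 - <<'E'
from h import *
rows([tcp(th,1)+[0,0,-6] for th in range(-110,11,10)])
s=grab("side")
for ce,st in blobs(mask(s,"blk",(290,170,355,230)),15):print(ce,st)
E
```

```text
t 5.13 tcp(M) [-123.19   42.46  195.  ] toolz ang(M) 0.3 F [-0.68 -0.11  0.56] w 85.4 world [489.89  45.97 195.  ]
[0.76 0.48 1.19] turn 0
[0.17 0.15 1.92] turn 0
[-0.24 -0.2   2.78] turn 0
[-0.51 -0.55  3.33] turn 0
[-0.7  -0.88  3.96] turn 0
[-0.76 -1.2   4.66] turn 0
[-0.69 -1.48  5.4 ] turn 0
[-0.46 -1.73  6.15] turn 0
[-0.05 -1.93  6.9 ] turn 0
[ 0.51 -2.08  7.58] turn 0
[ 1.24 -2.17  8.18] turn 0
[ 2.1  -2.2   8.63] turn 0
[ 2.81 -2.17  8.97] turn 0
[351.54 181.34] [347 170   8  23  90]
[335.56 190.3 ] [333 182   6  18  50]
[344.25 200.55] [340 197   9   7  20]
[326.57 216.34] [322 210  11  13  68]
```

move_arm(
  plan=[
    [[0.2, 0.1, 1.5, 0, 0], [-0.2, -0.2, 2.6, 0, 0], [-0.5, -0.5, 3.3, 0, 0], [-0.7, -0.8, 4.0, 0, 0], [-0.8, -1.0, 4.6, 0, 0]],
  ],
)

```text
time_s: 5.6
eef_pos: [535.6, 53.9, 205.2]
tool_rot: [-0.497, 0.503, -0.503, 0.497]
wrist_force: [-6.5, 0.6, 4.1]
width: 85.3
```

```bash
python3 - <<'E'
from h import *
rows([tcp(th,1)+[0,0,-6] for th in range(-60,11,10)])
s=grab("side");t=grab("top")
for ce,st in blobs(mask(s,"blk",(290,170,345,225)),15):print(ce,st)
a=cv2.resize(s["pixels"][120:240,260:380],None,fx=4,fy=4);b=cv2.resize(t["pixels"][140:200,285:345],None,fx=5,fy=5)
o=np.zeros((480,780,3),np.uint8);o[:,:480]=a;o[:300,480:]=b;cv2.imwrite("pics/m6.png",o)
g=t["pixels"][156:161,300:340].sum(2).min(0);print(g)
E
```

```text
t 5.60 tcp(M) [-77.68  51.18 205.17] toolz ang(M) 0.4 F [-6.52  0.63  4.12] w 85.3 world [535.55  53.87 205.17]
[ 0.08 -0.18  0.1 ] turn 0
[ 0.16 -0.47  0.84] turn 0
[ 0.39 -0.72  1.6 ] turn 0
[ 0.79 -0.92  2.34] turn 0
[ 1.36 -1.07  3.03] turn 0
[ 2.09 -1.16  3.62] turn 0
[ 2.94 -1.19  4.08] turn 0
[ 3.65 -1.16  4.41] turn 0
[331.71 186.32] [309 170  36  43 385]
[314.93 185.59] [313 181   5  11  27]
[297.47 192.  ] [295 191   6   4  17]
[470 505 479 469 471 449 467 519 486 475 516 480 473 520 503 497 517 504
 474 502 479 465 507 441 284 370 484 516 517 517 468 463 518 497 485 520
 477 477 524 512]
```

View pics/m6.png

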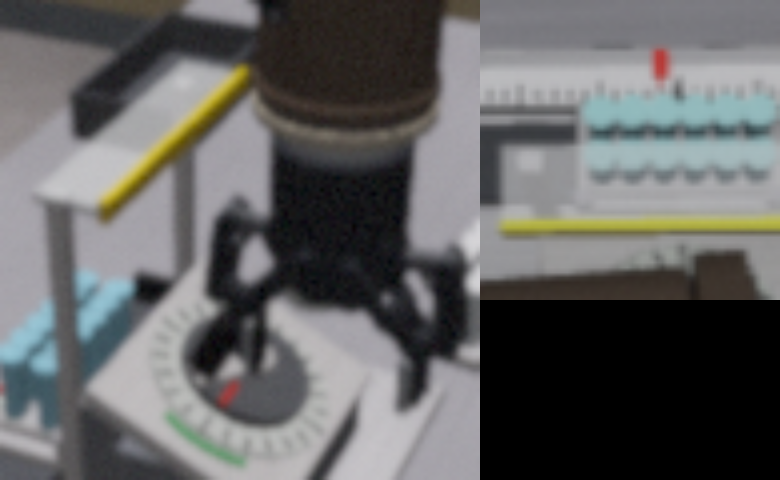

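Pointer at px 324.4, about 10.5 mm short of the mark, so about 47° of knob travel remains. I'll push 30° more, then measure.

move_arm(
  plan=[
    [[0.2, -0.4, 0.8, 0, 0], [0.4, -0.6, 1.5, 0, 0], [0.7, -0.8, 2.1, 0, 0], [0.8, -0.9, 2.3, 0, 0], [0.8, -0.9, 2.3, 0, 0]],
  ],
)

```text
time_s: 6.12
eef_pos: [559.0, 45.2, 213.9]
tool_rot: [0.497, -0.503, 0.503, -0.497]
wrist_force: [-1.7, 3.0, 1.2]
width: 85.5
```

```bash
cat >> h.py <<'E'
def err(save=None):
    t=grab("top");M=lambda p:(np.linalg.inv(TM)@np.r_[p,1])[:3]
    m=mask(t,"red",(300,145,345,157));ys,xs=np.nonzero(m)
    px=t["pixels"].astype(float).sum(2)
    g=px[157:160,312:335].mean(0);w=np.clip(np.median(g)-60-g,0,None);u=312+(w*np.arange(len(g))).sum()/w.sum()
    a=M(plane(t,xs.mean(),ys.mean(),50));b=M(plane(t,u,158,50))
    print("mark px %.2f ptr px %.2f  err mm %.1f"%(xs.mean(),u,b[1]-a[1]),w.round())
    if save:cv2.imwrite(save,cv2.resize(t["pixels"][140:260,240:390],None,fx=5,fy=5))
E
python3 - <<'E'
from h import *
err()
rows([tcp(th,1)+[0,0,-6] for th in range(-40,21,10)])
E
```

```text
mark px 320.50 ptr px 321.94  err mm -4.3 [  0.   0.   0.   0.   0.   0.   0.   0.   0.  58. 163.  42.   0.   0.
   0.   0.   0.   0.   0.   0.   0.   0.   0.]
t 6.17 tcp(M) [-54.47  43.01 213.61] toolz ang(M) 0.3 F [-0.97  1.94  1.21] w 85.5 world [558.62  45.29 213.61]
[-0.44  0.13 -0.72] turn 0
[-0.04 -0.07  0.02] turn 0
[ 0.53 -0.22  0.71] turn 0
[ 1.25 -0.31  1.3 ] turn 0
[ 2.11 -0.34  1.76] turn 0
[ 2.82 -0.31  2.1 ] turn 0
[ 3.62 -0.22  2.32] turn 0
```

move_arm(
  plan=[
    [[0.3, -0.1, 0.4, 0, 0], [0.6, -0.2, 0.7, 0, 0], [0.9, -0.3, 1.0, 0, 0], [1.1, -0.3, 1.2, 0, 0], [1.1, -0.3, 1.2, 0, 0]],
  ],
)

```text
time_s: 6.58
eef_pos: [570.8, 33.8, 216.4]
tool_rot: [0.497, -0.503, 0.503, -0.497]
wrist_force: [-0.8, 2.4, 1.6]
width: 85.5
```

```bash
python3 - <<'E'
from h import *
err();err()
rows([tcp(th,1)+[0,0,-6] for th in range(-20,21,10)])
E
```

```text
mark px 320.50 ptr px 320.72  err mm -0.5 [  0.   0.   0.   0.   0.   0.   0.   0.  57. 145.   0.   0.   0.   0.
   0.   0.   0.   0.   0.   0.   0.   0.   0.]
mark px 320.50 ptr px 320.70  err mm -0.5 [  0.   0.   0.   0.   0.   0.   0.   0.  61. 142.   1.   0.   0.   0.
   0.   0.   0.   0.   0.   0.   0.   0.   0.]
t 6.68 tcp(M) [-42.43  31.89 216.33] toolz ang(M) 0.3 F [0.03 0.49 1.03] w 85.4 world [570.45  33.95 216.33]
[-0.59  0.05 -0.49] turn 0
[ 0.13 -0.04  0.11] turn 0
[ 0.99 -0.07  0.56] turn 0
[ 1.7  -0.04  0.9 ] turn 0
[2.5  0.05 1.13] turn 0
```

The pointer reads 0.5 mm short of the mark, with the knob pushed clockwise. Backing off and going to the lever.

move_arm(
  plan=[
    [[-0.8, 0, -0.8, 0, 0], [-1.8, -0.5, -2.0, 0, 0], [-3, -2.5, -4.0, 0, 0], [-5, -4, -7, 0, 0], [-8, -4, -10, 0, 0]],
  ],
)

```text
time_s: 7.1
eef_pos: [470.8, 115.1, 258.6]
tool_rot: [0.496, -0.503, 0.504, -0.497]
wrist_force: [1.6, 1.0, 0.7]
width: 85.3
```

```bash
python3 - <<'E'
from h import *
err()
rows([(-199,216,250),(-199,216,175)])
E
```

```text
mark px 320.50 ptr px 320.72  err mm -0.5 [  0.   0.   0.   0.   0.   0.   0.   0.  54. 137.   0.   0.   0.   0.
   0.   0.   0.   0.   0.   0.   0.   0.   0.]
t 7.15 tcp(M) [-149.9   115.09  257.28] toolz ang(M) 0.3 F [-7.02  4.17 -1.15] w 85.5 world [464.5  119.07 257.28]
[-10.12   0.75  -4.85] turn 0
[-10.11   8.25  -4.83] turn 0
```

move_arm(
  plan=[
    [[-4, 0.5, -2, 0, 0], [-7.5, 0.6, -4, 0, 0], [-10.2, 0.6, -5.5, 0, 0], [-10.2, 0.6, -5.5, 0, 0], [-10.2, 0.6, -5.5, 0, 0]],
  ],
)

```text
time_s: 7.57
eef_pos: [416.0, 218.9, 250.6]
tool_rot: [-0.498, 0.502, -0.502, 0.498]
wrist_force: [0.4, 0.9, 0.1]
width: 85.7
```

```bash
python3 - <<'E'
from h import *
rows([(-199,216,250),(-199,216,175)])
err()
E
```

```text
t 7.57 tcp(M) [-200.14  214.08  250.6 ] toolz ang(M) 0.6 F [0.38 0.91 0.11] w 85.7 world [416.04 218.95 250.6 ]
[-0.19  0.06  0.12] turn 1
[-0.19  7.56  0.12] turn 1
mark px 320.50 ptr px 320.71  err mm -0.5 [  0.   0.   0.   0.   0.   0.   0.   0.  54. 135.   0.   0.   0.   0.
   0.   0.   0.   0.   0.   0.   0.   0.   0.]
```

move_arm(
  plan=[
    [[-0.2, 3, 0, 0, 0], [-0.2, 6, 0, 0, 0], [-0.2, 7.5, 0, 0, 0], [-0.2, 7.5, 0, 0, 0], [-0.2, 7.5, 1, 0, 0]],
  ],
)

```text
time_s: 8.03
eef_pos: [426.7, 218.2, 175.1]
tool_rot: [-0.498, 0.504, -0.503, 0.496]
wrist_force: [-0.1, 0.7, -0.4]
width: 85.5
```

move_arm(
  plan=[
    [[0, 0, 1, 0, 0], [0, 0, 2, 0, 0], [0, 0, 3, 0, 0], [0, 0, 4, 0, 0], [0, 0, 5, 0, 0]],
  ],
)

```text
time_s: 8.45
eef_pos: [480.0, 218.7, 176.3]
tool_rot: [0.496, -0.503, 0.503, -0.497]
wrist_force: [-0.3, 0.1, 0.8]
width: 85.5
```

move_arm(
  plan=[
    [[0, 0, 0.8, 0, 0], [0, 0, 1.6, 0, 0], [0, 0, 2.4, 0, 0], [0, 0, 3, 0, 0], [0, 0, 3, 0, 0]],
  ],
)

```text
time_s: 8.87
eef_pos: [509.5, 218.4, 175.4]
tool_rot: [0.497, -0.503, 0.503, -0.497]
wrist_force: [0.3, 0.5, 0.2]
width: 85.2
```

```bash
python3 - <<'E'
from h import *
rows([]);err()
s=grab("side")
for ce,st in blobs(mask(s,"red",(240,220,345,300)),3):print(ce,st)
for a in(0,.5,.92,1):print(a,pix(s,(TM@np.r_[-70+88*np.sin(a-.5),215.,45+88*np.cos(a-.5),1])[:3]))
E
```

```text
t 8.87 tcp(M) [-106.7   215.23  175.38] toolz ang(M) 0.3 F [0.35 0.49 0.22] w 85.2 world [509.49 218.42 175.38]
mark px 320.50 ptr px 320.71  err mm -0.5 [  0.   0.   0.   0.   0.   0.   0.   0.  57. 142.   0.   0.   0.   0.
   0.   0.   0.   0.   0.   0.   0.   0.   0.]
[289.43 263.45] [284 258  12  12 117]
0 [327.79 275.82]
0.5 [308.27 265.41]
0.92 [292.25 262.89]
1 [289.53 263.1 ]
```

The ball is at px (289.4,263.5), which matches the fully home position (1.0 → 289.5,263.1). Retreating clear of everything.

move_arm(
  plan=[
    [[0, 0, -2, 0, 0], [0, -1, -5, 0, 0], [0, -4, -6, 0, 0], [0, -8, -7, 0, 0], [0, -10, -7, 0, 0]],
  ],
)

```text
time_s: 9.38
eef_pos: [436.2, 219.3, 278.3]
tool_rot: [-0.497, 0.503, -0.503, 0.497]
wrist_force: [1.3, 0.4, 0.7]
width: 85.3
```

move_arm(
  plan=[
    [[0, -2, 0, 0, 0], [0, -2, 0, 0, 0], [0, -2, 0, 0, 0], [0, -2, 0, 0, 0], [0, -2, 0, 0, 0]],
  ],
)

```text
time_s: 9.8
eef_pos: [437.5, 218.9, 294.4]
tool_rot: [-0.498, 0.503, -0.503, 0.496]
wrist_force: [-1.0, 0.2, -0.2]
width: 85.5
```

```bash
python3 - <<'E'
from h import *
rows([]);err("pics/f.png")
s=grab("side")
for ce,st in blobs(mask(s,"red",(240,220,345,300)),3):print(ce,st)
E
```

```text
t 9.80 tcp(M) [-178.65  214.45  294.42] toolz ang(M) 0.3 F [-0.96  0.18 -0.2 ] w 85.5 world [437.54 218.94 294.42]
mark px 320.50 ptr px 320.72  err mm -0.5 [  0.   0.   0.   0.   0.   0.   0.   0.  54. 138.   0.   0.   0.   0.
   0.   0.   0.   0.   0.   0.   0.   0.   0.]
[289.46 263.5 ] [284 258  12  12 118]
```

View pics/f.png

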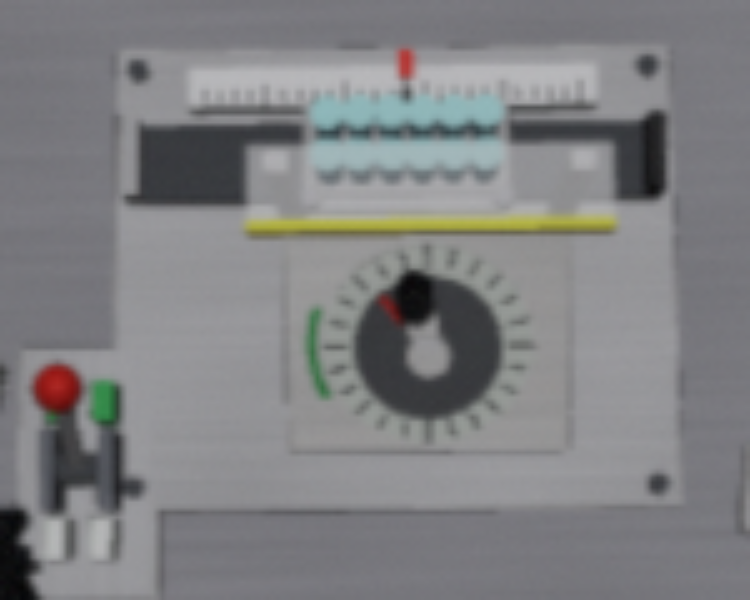

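The pointer sits under the red rider (both at crop x≈406). The knob at (415,295) is clockwise of the disc's red tick at (390,310), so the slack is taken up forwards. The ball is at the green notch and the gripper is clear. Handing in.

```bash
python3 -c "
from cell import bot
print(bot.hand_in())"
```

```text
the job is handed in; nothing more can be done
None
```

The job is done and handed in at about 10 s of the 61 s. The hand-in reports no verdict.

The moves allowed no tilt, so I kept the gripper upright and open. I pushed the knob with the back and side of the far finger, so the gripper's body stayed in front of the hood.

- **Wind back:** the carriage went to about 15 mm short of the red mark, on the end-block side.
- **Wind forward:** I then pushed clockwise in three stages onto the mark.
- **Lock lever:** I pushed the red ball over with the same finger and retreated clear.

Last checks:
- **Pointer:** it read 0.5 mm short of the mark, unchanged in every reading after I let go of the knob.
- **Slack:** the knob leads the disc's red tick clockwise in the last picture. From the knob angles it is close to the full 0.5 rad.
- **Lever:** the ball was at pixel (289.5, 263.5), against (289.5, 263.1) predicted for fully in the green notch.
- **Robot:** it was clear of everything, with about 1 N of force noise.
- **Loose items:** the arm never came near the spare rack, bottle or waste box, but I did not re-measure them at the end.

No checks failed or disagreed.

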